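Clamp a nut can in the sealing jig

ROBOT

A 6-joint arm with a two-finger parallel gripper is mounted at the origin on a cart in front of the work surface, level with it; the furniture and walls round the work are solid. World frame = base frame: x ahead of the robot, y to its left, z up, the work surface at z = 0. Lengths are in m, angles in rad, forces in N, time in s.
With the tool pointing down it reaches from about 0.35 to 0.975 m from the base axis. Payload 4.9 kg.
Tool frame: the origin (TCP) lies between the finger pads; the fingertips stand 14 mm ahead of it and the grasp point (between the pads) lies 5 mm behind it (manip.tcp_to_tips is the distance from the TCP to the fingertips, in m); z points along the fingers, y is the line along which they close (so a half turn about z gives the same grasp; the last joint's range is limited). The gripper opens to 85 mm and grips with 20 to 120 N. Pads are 22 mm wide; open, the fingers measure 114 mm over their backs; the gripper's body (76 mm by 85 mm) begins 54 mm behind the grasp point. The pads swing forward as they close: fully open they stand 13 mm farther back than shut.
Start: joints at [-1.242, 0.053, 1.613, -0, 1.476, -0.119], TCP at [0.271, -0.563, 0.245] pointing down, gripper open.
Joint ranges: [-3.01, 3.01], [-1.01, 2.22], [0.06, 2.58], [-1.02, 4.17], [0.09, 2.62], [-3.14, 3.14]. Speed limits (rad/s): [2.57, 2.57, 3.14, 3.14, 3.14, 3.14].

INTERFACE

Orientations are given as a unit quaternion [w, x, y, z].
In Python, from plant import manip gives the robot as it stands.
- The arm moves only by the tool servo_tool, never from a script. Its argument "moves" is a list that holds one entry, the list of rows, each a list of 7 numbers: the shift along the tool's x, y, z in mm, then the turn, a rotation vector about the tool's x, y, z in degrees, then the finger opening in mm, from 0 to 85.4. In form: [[[x, y, z, ax, ay, az, fingers], ...]]. A call has 1 to 12 rows; each row shifts and turns the commanded pose from where the row before left it, along the tool's axes as they then stand; what a row does not reach is not made up. A row lasts 1/8 s, in which the tool goes at most 62.5 mm and 10.7 degrees, less where a joint would pass 70% of its speed; a pose out of reach is approached as far as the arm can. A call with a gripper value outside its range is refused whole. The fingers move at their own pace and stop on an object; the grip force is fixed at half the most. Time passes only in rows, so rows that do not move let the fingers close. It gives the time, the measured TCP pose, the force, the opening and the grip force at its end, in the units of the state.
- manip.state(): the state, without advancing time (a new reading comes with each control period).
- manip.grab_frame(name): name is "side" or "top" or "wrist"; returns a dict with "image" (480x640x3 uint8, blue, green, red), "mtx" (3x3 intrinsics, pixels), "eye" and "rotation" of the camera in the world. Camera axes: x right, y down, z forward; pixel columns grow to the right and rows downward; lengths in m; the calibration is good to about 2 mm. The wrist camera is an equidistant fisheye: a pixel r from the principal point sees the ray r / f radians off the axis. A picture is of the moment at which its call begins. There is no depth.
- manip.job_done(): hands the job in; it is judged then, once.
The state is a dict: "time": time; "joint_pos": joint angles; "joint_vel": joint speeds; "joint_efforts": joint torques, N m; "tool_pos": TCP position; "tool_rot": TCP orientation; "contact_force": force on the tool from outside, world axes, zero at the start; "ft_torque": the same for the moment, N m; "gripper_width": opening from 0.0 (shut) to 1.0 (fully open); "grasp_force": force on a finger pad.
Only numpy, scipy, OpenCV 4.12 (cv2) and the standard library are available. Lean on these libraries where they do the work, as an engineer would, in place of code of your own. Each camera call takes 0.05 s, during which the arm holds its last target. There are 200 camera calls.

TASK

Take the single can of orange nuts that stands on the table behind the label dispenser (not one from the stacks) and stand it upright on the plate of the clamp jig, pushed back snug against both faces of the white V stop, and let go of it. Then push the red handle of the toggle clamp down all the way over centre so that it locks and the rubber pad keeps pressing on the can's lid by itself. Leave the brown can, the tape roll and the date stamp where they stand.

Things in the scene. Friction and masses are not known exactly. Their poses are not given: they have to be found in the camera images.
- clamp_jig: Fixed bench jig: aluminium plate 176 x 70 mm, its top 8 mm above the table, x from -58 to +118 mm, y +-35 mm; on it a dark riser with a steel toggle clamp, and before the clamp a white V stop. Origin on the table under the pivot of the clamp's arm; +x points from the clamp to the can's place, y across, z up.
- nest (a point): Centre of the can's underside when it stands on the plate snug in the V: jig x 85, y 0, z 8 mm, on a dark disc. Axes as the jig's. The V is two upright white plates, 30 mm high, that touch the can at 35 degrees either side of -x; they lie within y +-30 mm, x < 62 mm, so the can's two sides (+-y) and front (+x) are free for fingers.
- orange_can: Loose clear can of orange nuts, white ring-pull lid, 70 mm across, 45 mm high, 0.1 to 0.2 kg. Origin at the centre of its underside, z up. It stands on the table in one of two places beyond the label dispenser; the brown can stands in the other. There, keep the gripper's wide side along world y.
- handle_grip (a point): Point on the upper face of the clamp's red grip (17 mm thick, 65 mm long), 20 mm before its free end; moves with it. Open: handle points back and up at 54 degrees, point at jig x -61, z 168 mm. Locked: handle level along -x, point at x -88, z 89 mm. On the way it bows up to 12 mm to -x of that line. 1 to 3 N move it.
- toggle_link (a joint): Turn of the clamp's toggle link, rad: 0 open, about 0.83 when the pad meets the lid (handle_grip at z 115 mm; from here the handle needs about 6 N), 1.02 at dead centre, where the handle snaps over, 1.09 locked on its stop. Released before centre, it does not lock. Up to 25 N down on the stop is harmless.
- pad_face (a point): Centre of the underside of the black rubber pad (25 mm across, sprung, 9 mm of travel) on the clamp's arm. Open: at jig x 14, z 147 mm, with the raised arm upright over x -14 to +18 mm, up to 160 mm above the table, between handle and can. Locked on a can: on the middle of its lid, 53 mm above the table, pressing with about 14 N.
- clamp_pad: The rubber pad as a body; its origin lies at the arm's pivot, so use point pad_face for its place.
- brown_can: Bystander: loose clear can of brown nuts, same size as the orange one. Origin at the centre of its underside.
- tape_roll: Bystander: loose roll of pale tape lying flat on the table, 82 mm across, 24 mm high. Origin at the centre of its underside.
- date_stamp: Bystander: loose wooden hand stamp, 27 x 48 mm, 62 mm high, to the right. Origin at the centre of its underside.
- label_dispenser: Obstacle, fixed, in front of the robot: label dispenser with a reel. In world axes it covers x 0.226 to 0.496 m, y -0.164 to 0.10 m; 0.242 m high at x 0.32 to 0.41, 0.184 m high at x 0.41 to 0.486.
- ink_pad: Obstacle, fixed: open ink pad at world x 0.543 to 0.643, y 0.116 to 0.236 m; 10 mm high, its raised lid at x > 0.61 up to 79 mm. Stacks of cans 0.365 m high stand beyond it and to its left, at x > 0.548, y > 0.269 and at x > 0.475, y > 0.44.
Things that resemble listed ones, but are neither listed nor needed, are in the scene too. Leave any turquoise look-alike of the orange_can alone.

How it is judged:
By the outcome, as a careful person would: the job done as asked, in the order asked, and still so for the second after the job is handed in, with the robot touching nothing.
It also fails if it takes over 59 s, if anything falls off the work surface, if the arm or the gripper's body presses on something with over 40 N, if the wrist force passes 120 N, or if a joint passes its speed limit or range.

## Working session

There is one attempt and no reset: what is moved stays moved. The work goes in short steps, Python scripts to look and compute and a tool call to move; the robot and the scene stay as the last step left them, time stands still between calls to the robot, and variables do not carry over. Pictures are saved under pics/ and viewed, at most 13 in all, crops included, and the job is handed in when it is done.

Besides the shell and the picture viewer there is one more tool, called as a command line: name --argument value ..., lists and objects as JSON in quotes. servo_tool: Moves the arm, as the interface text tells. Its arguments: {"type":"object","properties":{"moves":{"type":"array"}},"required":["moves"]}

```bash
mkdir -p pics; ls
cat > h.py <<'E'
import numpy as np, cv2
from plant import manip
from scipy.spatial.transform import Rotation as R
def grab(n,f):
    d=manip.grab_frame(n); cv2.imwrite('pics/'+f,d['image']); np.savez('pics/'+f+'.npz',**d); return d
def ray(d,u,v,fish=False):
    K=d['mtx']; x=(u-K[0,2])/K[0,0]; y=(v-K[1,2])/K[1,1]
    if fish:
        r=np.hypot(x,y); s=np.sin(r)/r if r>1e-9 else 1; c=np.array([x*s,y*s,np.cos(r)])
    else: c=np.array([x,y,1.])
    return np.array(d['rotation'])@c
def onz(d,u,v,z,fish=False):
    r=ray(d,u,v,fish); e=np.array(d['eye']); return e+r*(z-e[2])/r[2]
def proj(d,p):
    c=np.array(d['rotation']).T@(np.array(p)-d['eye']); q=d['mtx']@c; return q[:2]/q[2]
E
python3 - <<'E'
from h import *
for n in ('side','top'):
    d=grab(n,n+'1.png'); print(n,d['mtx'],d['eye'],d['rotation'])
print(manip.state())
E
```

```text
pics
side [[612.79514183   0.         313.63946085]
 [  0.         612.79514183 229.56546062]
 [  0.           0.           1.        ]] [ 0.38077073 -0.95957019  1.06501166] [-0.39345718  0.91689588 -0.06255982  0.02407618]
top [[462.42119705   0.         321.72059645]
 [  0.         462.42119705 241.05866045]
 [  0.           0.           1.        ]] [0.44454304 0.03486684 1.06881847] [ 0.03472647 -0.69598425  0.71677957 -0.02504076]
{'time': 0.1, 'joint_pos': array([-1.24197353e+00,  5.33083659e-02,  1.61414295e+00, -5.66516785e-07,
        1.47604426e+00, -1.19010213e-01]), 'joint_vel': array([ 0.00034671, -0.00062161, -0.00503786, -0.00166771, -0.00138517,
        0.00125234]), 'joint_efforts': array([ 5.39505018e-04, -3.94901276e+01, -3.71364391e+01, -7.41411941e-05,
        3.95097595e-03,  1.13623253e-05]), 'tool_pos': array([ 0.27045102, -0.56285185,  0.2441833 ]), 'tool_rot': array([-9.46198629e-04,  9.75034822e-01,  2.22049974e-01, -9.99114605e-05]), 'contact_force': array([-0.31857052,  0.20800082,  0.05334617]), 'ft_torque': array([ 0.0482977 ,  0.04798952, -0.05073018]), 'grasp_force': 0.0, 'gripper_width': 1.0003756247694626}
```

View pics/top1.png

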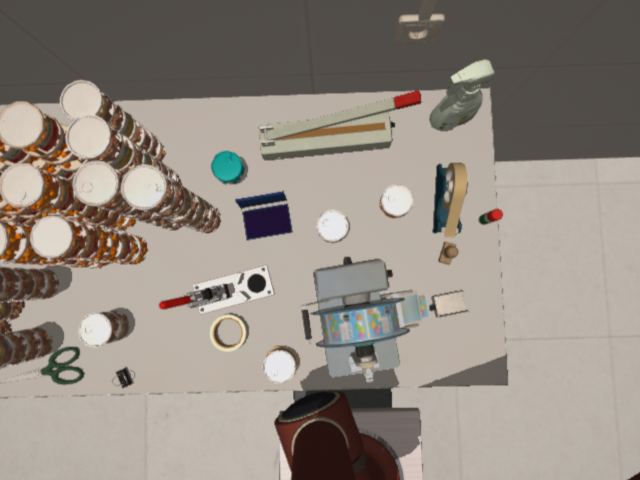

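View pics/side1.png

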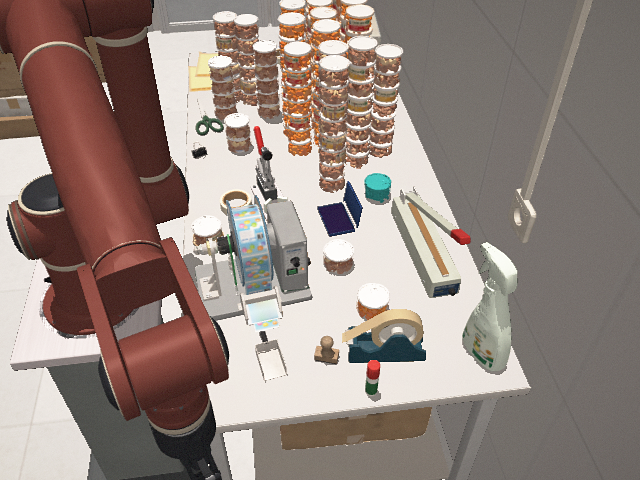

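The top view shows lids at (333,226) and (397,200) beyond the dispenser. The jig is at (233,290), with its red handle at (175,303), and the tape roll is at (228,332).
Look-alikes for the orange can in the side view: (373,300) looks orange, (338,255) brown, (207,232) a can in front, (238,133) a can to the left, (377,186) turquoise, and the stacks. I choose (373,300) and will check it with a crop.

```bash
python3 - <<'E'
s=open('h.py').read()
s=s.replace("d=manip.grab_frame(n);","d=dict(manip.grab_frame(n)); d['rotation']=R.from_quat(np.roll(d['rotation'],-1)).as_matrix();")
s+='''
def load(f): return dict(np.load('pics/'+f+'.npz'))
'''
open('h.py','w').write(s)
E
python3 - <<'E'
from h import *
t=grab('top','top2.png'); s=grab('side','side2.png')
im=t['image']
print(onz(t,320,240,0),onz(t,320,140,0),onz(t,220,240,0))
g=cv2.cvtColor(im,cv2.COLOR_BGR2GRAY)
for c in [(333,226),(397,200),(280,365)]:
    x,y=c; roi=(g[y-30:y+30,x-30:x+30]>225).astype(np.uint8)
    cs,_=cv2.findContours(cv2.morphologyEx(roi,cv2.MORPH_CLOSE,np.ones((3,3))),cv2.RETR_EXTERNAL,cv2.CHAIN_APPROX_NONE)
    k=max(cs,key=cv2.contourArea); (u,v),r=cv2.minEnclosingCircle(k)
    u+=x-30;v+=y-30; print(c,u,v,r,onz(t,u,v,.045), 'side px',proj(s,onz(t,u,v,.045)))
# jig: circle disc, dark
hs=cv2.cvtColor(im,cv2.COLOR_BGR2HSV)
pl=((g>190)&(hs[...,1]<14)).astype(np.uint8)
a=cv2.resize(im[250:350,140:300],None,fx=5,fy=5,interpolation=cv2.INTER_CUBIC)[:,:]
b=cv2.resize(s['image'][225:345,300:420],(500,500),interpolation=cv2.INTER_CUBIC)
cv2.imwrite('pics/jig.png',a); cv2.imwrite('pics/can.png',b)
E
```

```text
[0.53792332 0.05213283 0.        ] [0.77508248 0.04537347 0.        ] [0.54493148 0.28486442 0.        ]
(333, 226) 331.859375 225.2760410308838 13.87837028503418 [0.56610967 0.02405406 0.045     ] side px [338.27678909 250.99341855]
(397, 200) 396.7537307739258 199.7089557647705 13.83156967163086 [ 0.6191284  -0.12255918  0.045     ] side px [373.46277106 296.49292774]
(280, 365) 278.6746826171875 366.12025260925293 14.506625175476074 [0.26140609 0.14912871 0.045     ] side px [206.06048831 226.97746854]
```

View pics/jig.png

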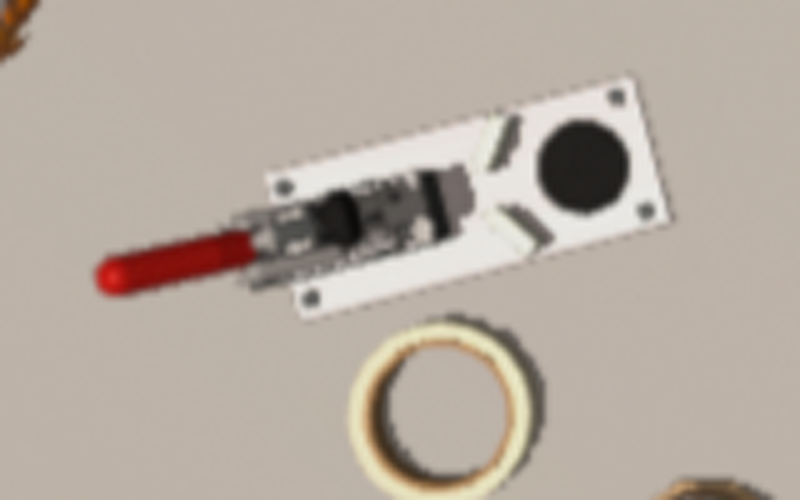

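View pics/can.png

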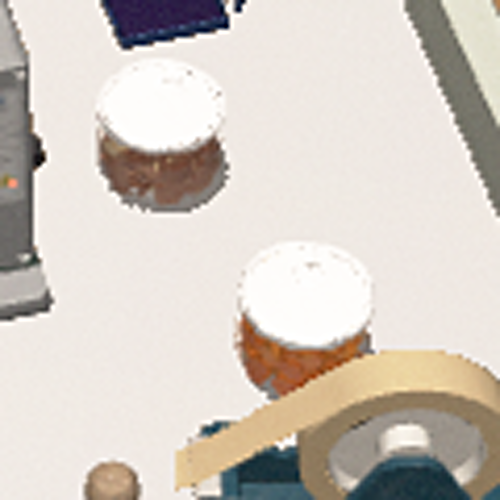

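The crop confirms it: the orange nuts are in the can at side (373,297), and the brown can is at (338,251). The jig crop gives the plate corners and the dark disc.

Run:
```python
from h import *
t=load('top2.png')
px=np.array([(265,178),(632,78),(672,220),(303,318),(583,166)])/5-.4+[140,250]
w=np.array([onz(t,*p,.008)[:2] for p in px])
J=np.array([(-58,35),(118,35),(118,-35),(-58,-35),(85,0)])/1000
mj=J[:4].mean(0);mw=w[:4].mean(0)
A=J[:4]-mj;B=w[:4]-mw
a=np.arctan2((A[:,0]*B[:,1]-A[:,1]*B[:,0]).sum(),(A*B).sum())
Rm=np.array([[np.cos(a),-np.sin(a)],[np.sin(a),np.cos(a)]])
o=mw-Rm@mj
print('yaw',np.degrees(a),'o',o,'res mm',1e3*(w-(o+J@Rm.T)))
for n,p in dict(nest=(.085,0),hopen=(-.061,0),hlock=(-.088,0)).items(): print(n,o+Rm@p)
g=manip.grab_frame('wrist'); s=manip.state(); q=R.from_quat(np.roll(s['tool_rot'],-1))
print('cam in tool',q.inv().apply(g['eye']-s['tool_pos']))
print('tape',onz(t,*(np.array([440,415])/5-.4+[140,250]),.024), 'td left edge',onz(t,436,200,.05),'stamp',onz(t,450,252,.06))
```

```text
yaw -76.44390126940321 o [0.42305289 0.28298289] res mm [[-1.47944238 -0.48426279]
 [-1.84510536  1.1601693 ]
 [ 0.86292387  0.47614063]
 [ 2.46162387 -1.15204714]
 [ 0.31014807  0.5079712 ]]
nest [0.44297666 0.20035092]
hopen [0.40875465 0.34228349]
hlock [0.40242592 0.36853129]
cam in tool [ 0.08155628  0.00082144 -0.12996129]
tape [0.33419477 0.26432251 0.024     ] td left edge [ 0.6148923  -0.20863484  0.05      ] stamp [ 0.49796213 -0.23091887  0.06      ]
```

servo_tool --moves '[[[0, 0, -30, 0, 0, 8, 85], [0, 0, -30, 0, 0, 8, 85], [0, 0, 0, 0, 0, 9.7, 85]]]'

```text
time: 0.62
tool_pos: [0.271, -0.5646, 0.3092]
tool_rot: [0.003, 1.0, -0.003, 0.001]
contact_force: [0.5, -0.3, 0.8]
gripper_width: 0.996
grasp_force: 0.0
```

servo_tool --moves '[[[20, -25, 0, 0, 0, 0, 85], [32, -41, 0, 0, 0, 0, 85], [35, -45, 0, 0, 0, 0, 85], [35, -45, 0, 0, 0, 0, 85], [35, -45, 0, 0, 0, 0, 85], [35, -45, 0, 0, 0, 0, 85], [35, -45, 0, 0, 0, 0, 85], [35, -45, 0, 0, 0, 0, 85], [35, -45, 0, 0, 0, 0, 85], [31, -36, 0, 0, 0, 0, 85], [20, -25, 0, 0, 0, 0, 85], [0, 0, 30, 0, 0, 0, 85]]]'

```text
time: 2.12
tool_pos: [0.6215, -0.1199, 0.2781]
tool_rot: [0.001, 1.0, 0.001, 0.003]
contact_force: [-0.5, -0.7, 0.5]
gripper_width: 0.994
grasp_force: 0.0
```

servo_tool --moves '[[[0, 0, 50, 0, 0, 0, 85], [0, 0, 50, 0, 0, 0, 85], [0, 0, 20, 0, 0, 0, 85], [0, 0, 0, 0, 0, 0, 85]]]'

```text
time: 2.62
tool_pos: [0.6182, -0.1214, 0.154]
tool_rot: [-0.0, 1.0, -0.0, -0.001]
contact_force: [0.4, -0.2, -0.5]
gripper_width: 0.997
grasp_force: 0.0
```

Run:
```python
from h import *
d=grab('wrist','w1.png'); s=manip.state(); print(s['time'],s['tool_pos'],s['tool_rot'],s['joint_pos'],d['mtx'][0],d['eye'])
```

```text
2.675 [ 0.61946646 -0.12184434  0.15628462] [ 1.42687245e-04  9.99999797e-01 -4.18353090e-04  4.58540706e-04] [-3.12018053e-01  1.34957824e-01  1.67725443e+00  9.81517020e-06
  1.32841999e+00  1.25961263e+00] [371.64829954   0.         325.21521706] [ 0.70041806 -0.12215166  0.28391198]
```

View pics/w1.png

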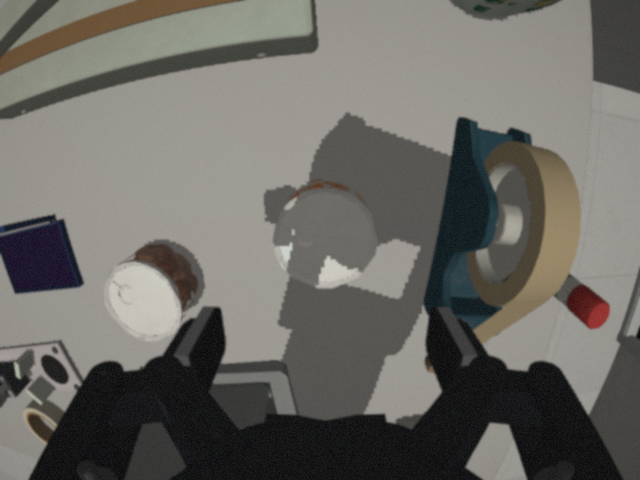

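The wrist view shows the lid centre at about (325,235). It lies midway between the fingers at (222,325) and (432,325), and the tape dispenser is clear on the right.

Run:
```python
from h import *
d=load('w1.png'); 
for p in [(325,235),(273,238),(377,238),(325,288),(325,183),(438,240),(225,325),(430,325)]: print(p,onz(d,*p,.045,True))
```

```text
(325, 235) [ 0.6234124  -0.12178095  0.045     ]
(273, 238) [ 0.62128734 -0.08632692  0.045     ]
(377, 238) [ 0.62127713 -0.15721816  0.045     ]
(325, 288) [ 0.58370747 -0.12175644  0.045     ]
(325, 183) [ 0.65894294 -0.12180104  0.045     ]
(438, 240) [ 0.61981304 -0.2008597   0.045     ]
(225, 325) [ 0.5507296  -0.04470707  0.045     ]
(430, 325) [ 0.55056175 -0.20277343  0.045     ]
```

servo_tool --moves '[[[1, 0, 30, 0, 0, 0, 85], [0, 0, 40, 0, 0, 0, 85], [0, 0, 35, 0, 0, 0, 85], [0, 0, 20, 0, 0, 0, 85], [0, 0, 7, 0, 0, 0, 85], [0, 0, 0, 0, 0, 0, 85], [0, 0, 0, 0, 0, 0, 60], [0, 0, 0, 0, 0, 0, 60], [0, 0, 0, 0, 0, 0, 60], [0, 0, 0, 0, 0, 0, 60]]]'

```text
time: 3.92
tool_pos: [0.6218, -0.1222, 0.0258]
tool_rot: [0.001, 1.0, -0.0, 0.002]
contact_force: [0.5, -1.1, 6.3]
gripper_width: 0.801
grasp_force: 68.8
```

servo_tool --moves '[[[0, 0, -10, 0, 0, 0, 60], [0, 0, -30, 0, 0, 0, 60], [0, 0, -50, 0, 0, 0, 60], [0, 0, -55, 0, 0, 0, 60], [0, 0, -55, 0, 0, 0, 60], [0, 0, -50, 0, 0, 0, 60], [0, 0, -30, 0, 0, 0, 60], [0, 0, -5, 0, 0, 7, 60], [0, 0, 0, 0, 0, 10, 60], [0, 0, 0, 0, 0, 10, 60], [0, 0, 0, 0, 0, 10, 60], [0, 0, 0, 0, 0, 10, 60]]]'

```text
time: 5.42
tool_pos: [0.6193, -0.1214, 0.3076]
tool_rot: [0.0, 0.916, -0.402, -0.001]
contact_force: [0.2, -0.3, -1.4]
gripper_width: 0.802
grasp_force: 68.1
```

servo_tool --moves '[[[0, 0, 0, 0, 0, 10, 60], [0, 0, 0, 0, 0, 8, 60], [0, 0, 0, 0, 0, 5, 60], [0, 0, 0, 0, 0, 0, 60]]]'

```text
time: 5.92
tool_pos: [0.6194, -0.1215, 0.3078]
tool_rot: [0.0, 0.819, -0.573, -0.001]
contact_force: [-0.5, -0.0, -1.7]
gripper_width: 0.796
grasp_force: 68.1
```

Run:
```python
from h import *
s=manip.state(); print(s); q=R.from_quat(np.roll(s['tool_rot'],-1)); print(q.as_matrix().round(4))
ja=np.radians(-76.44); o=np.array([.42305,.28298]); x=np.array([np.cos(ja),np.sin(ja)])
p=o+.115*x; print('pre',p, 'delta tool', 1e3*q.inv().apply(np.r_[p,.31]-s['tool_pos']), 'jigx in tool',q.inv().apply(np.r_[x,0]))
```

```text
{'time': 5.925, 'joint_pos': array([-3.11431983e-01,  3.88319091e-02,  1.52393475e+00, -8.28729098e-05,
        1.58014231e+00,  2.48078347e+00]), 'joint_vel': array([-0.00015173, -0.0005029 , -0.00259204, -0.0012304 , -0.00232558,
       -0.02204488]), 'joint_efforts': array([-4.95513101e-03, -4.07721877e+01, -3.90368021e+01,  2.25080425e-03,
        7.96758482e-03,  1.78837460e-01]), 'tool_pos': array([ 0.61942853, -0.12147188,  0.30777911]), 'tool_rot': array([ 2.33637735e-04,  8.19240941e-01, -5.73449079e-01, -6.16686219e-04]), 'contact_force': array([-0.46806517, -0.02576661, -1.72166346]), 'ft_torque': array([-0.00090908,  0.01199116, -0.04494789]), 'grasp_force': 68.08170676231384, 'gripper_width': 0.7957312725804672}
[[ 3.423e-01 -9.396e-01 -1.300e-03]
 [-9.396e-01 -3.423e-01  3.000e-04]
 [-7.000e-04  1.100e-03 -1.000e+00]]
pre [0.4500133  0.17118563] delta tool [-332.97139969   59.00230374   -1.90935258] jigx in tool [ 9.93654740e-01  1.12471684e-01 -6.15155901e-04]
```

servo_tool --moves '[[[-23, 4, 0, 0, 0, 0, 60], [-45, 8, 0, 0, 0, 0, 60], [-50, 8, 0, 0, 0, 0, 60], [-50, 8, 0, 0, 0, 0, 60], [-50, 8, 0, 0, 0, 0, 60], [-50, 8, 0, 0, 0, 0, 60], [-45, 8, 0, 0, 0, 0, 60], [-30, 6, 0, 0, 0, 0, 60], [0, 0, 20, 0, 0, 0, 60], [0, 0, 50, 0, 0, 0, 60], [0, 0, 50, 0, 0, 0, 60], [0, 0, 50, 0, 0, 0, 60]]]'

```text
time: 7.42
tool_pos: [0.4474, 0.1803, 0.1357]
tool_rot: [0.0, 0.819, -0.574, -0.0]
contact_force: [0.9, 1.3, -1.9]
gripper_width: 0.8
grasp_force: 68.1
```

servo_tool --moves '[[[0, 0, 30, 0, 0, 0, 60], [0, 0, 8, 0, 0, 0, 60], [0, 0, 0, 0, 0, 0, 60]]]'

```text
time: 7.8
tool_pos: [0.4482, 0.1807, 0.1002]
tool_rot: [0.0, 0.819, -0.574, -0.0]
contact_force: [0.2, -0.1, -1.1]
gripper_width: 0.8
grasp_force: 68.4
```

Run:
```python
from h import *
s=manip.state(); print(s['tool_pos'],s['joint_pos'],s['contact_force'])
w=grab('wrist','w2.png'); t=grab('top','t3.png');sd=grab('side','s3.png')
a=cv2.resize(t['image'][230:340,180:320],(560,440)); b=cv2.resize(sd['image'][100:260,200:340],(385,440))
cv2.imwrite('pics/c3.png',cv2.resize(np.hstack([a,b]),(800,372)))
```

```text
[0.44820234 0.18067225 0.10021257] [ 2.29087160e-01 -1.53939512e-01  2.06479066e+00 -1.18367405e-04
  1.23131827e+00  3.02255426e+00] [ 0.22749973 -0.11894128 -1.13326264]
```

View pics/w2.png

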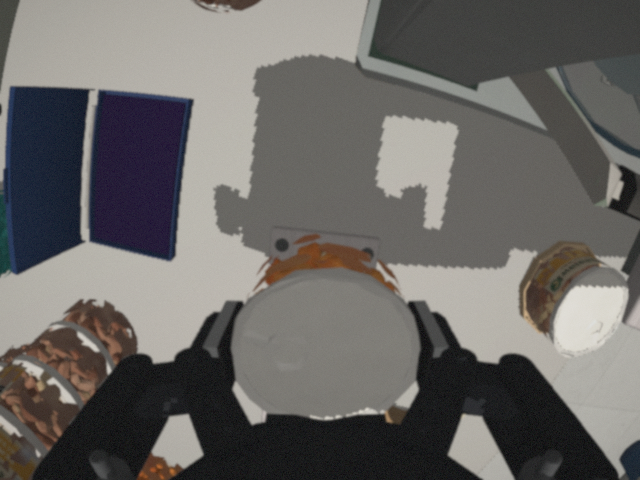

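View pics/c3.png

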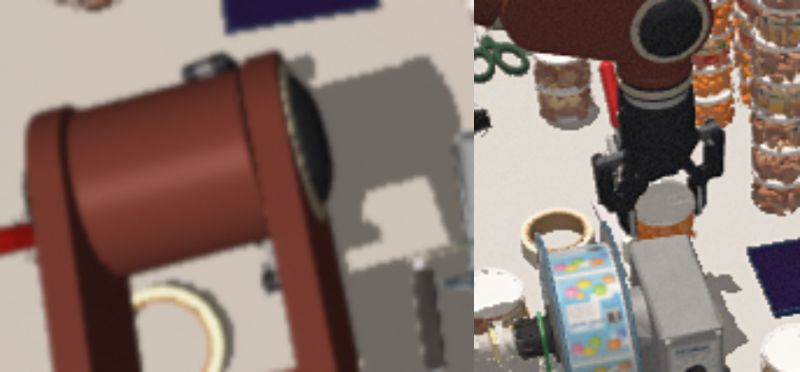

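The wrist view shows the orange can held upright between the fingers. The plate's front bolts are visible at (282,245) and (368,252), which lets me check the jig pose.

Run:
```python
from h import *
d=load('w2.png'); t=load('top2.png')
o=np.array([.42305,.28298]); a=np.radians(-76.44); Rm=np.array([[np.cos(a),-np.sin(a)],[np.sin(a),np.cos(a)]])
for p in [(282,245),(368,252)]:
    w=onz(d,*p,.01,True); print(w, 'jig mm',1e3*Rm.T@(w[:2]-o))
for p in [(617,97),(646,211),(285,188),(311,299)]:
    w=onz(t,*(np.array(p)/5-.4+[140,250]),.01); print('top',w,1e3*Rm.T@(w[:2]-o))
# can lid centre from wrist view
l=onz(d,(232+420)/2,340,.119,True); print('lid',l,1e3*Rm.T@(l[:2]-o))
s=manip.state();print('tcp jig',1e3*Rm.T@(s['tool_pos'][:2]-o))
```

```text
[0.47616045 0.18584718 0.01      ] jig mm [106.87769323  28.85588985]
[0.42338433 0.17167162 0.01      ] jig mm [108.28404189 -25.77274296]
top [0.47432421 0.18440989 0.01      ] [107.84439473  26.73384653]
top [0.42201812 0.17209896 0.01      ] [107.54828137 -27.0006721 ]
top [0.43718786 0.33733382 0.01      ] [-49.52388741  26.4877473 ]
top [0.38649655 0.32573932 0.01      ] [-50.13785196 -25.50901967]
lid [0.45097931 0.1743549  0.119     ] [112.14556738   1.68216145]
tcp jig [105.1754396    2.04162296]
```

servo_tool --moves '[[[0, 1, 25, 0, 0, 0, 60], [0, 0, 25, 0, 0, 0, 60], [0, 0, 12, 0, 0, 0, 60], [0, 0, 2, 0, 0, 0, 60], [-5, -0.6, 0, 0, 0, 0, 60], [-5, -0.6, 0, 0, 0, 0, 60], [-4, -0.4, 0, 0, 0, 0, 60], [-2, -0.2, 0, 0, 0, 0, 60]]]'

```text
time: 8.95
tool_pos: [0.4437, 0.1967, 0.0366]
tool_rot: [-0.0, 0.819, -0.574, 0.0]
contact_force: [-0.6, 0.2, -1.5]
gripper_width: 0.801
grasp_force: 68.4
```

```bash
cat >> h.py <<'E'
def jig():
    o=np.array([.42305,.28298]); a=np.radians(-76.44); Rm=np.array([[np.cos(a),-np.sin(a)],[np.sin(a),np.cos(a)]])
    s=manip.state(); print('t',s['time'],'jig',1e3*Rm.T@(s['tool_pos'][:2]-o),'z',1e3*s['tool_pos'][2],'Fjig',Rm.T@s['contact_force'][:2],s['contact_force'][2],s['joint_pos'][5])
E
python3 -c "
from h import *; jig()"
```

```text
t 8.95 jig [88.69947524 -0.10716673] z 36.639291926076716 Fjig [-0.36748652 -0.4902811 ] -1.5172849329231972 3.0566093805195
```

servo_tool --moves '[[[-1.5, -0.2, 0, 0, 0, 0, 60], [-1.5, -0.2, 0, 0, 0, 0, 60], [0, 0, 0, 0, 0, 0, 60]]]'

```text
time: 9.32
tool_pos: [0.4431, 0.1992, 0.0363]
tool_rot: [0.0, 0.819, -0.574, 0.0]
contact_force: [1.1, -1.0, -2.2]
gripper_width: 0.798
grasp_force: 68.4
```

```bash
python3 -c "
from h import *; jig()"
```

```text
t 9.325 jig [86.18122978 -0.17534162] z 36.31490318299935 Fjig [1.19280343 0.82451033] -2.203183305458824 3.062615750365749
```

Now lower until it meets the plate, then ease it back against the V.

servo_tool --moves '[[[0, 0, 1, 0, 0, 0, 60], [0, 0, 1, 0, 0, 0, 60], [-1, -0.1, 0, 0, 0, 0, 60], [-1, -0.1, 0, 0, 0, 0, 60], [0, 0, 0, 0, 0, 0, 60]]]'

```text
time: 9.95
tool_pos: [0.4431, 0.1995, 0.0344]
tool_rot: [0.001, 0.819, -0.573, 0.002]
contact_force: [2.4, -8.4, -0.9]
gripper_width: 0.797
grasp_force: 68.3
```

```bash
python3 -c "
from h import *; jig()"
```

```text
t 9.95 jig [ 8.58530701e+01 -3.13932957e-02] z 34.40700935445943 Fjig [8.71938313 0.38537829] -0.9241405245242252 3.066470789961319
```

servo_tool --moves '[[[0, 0, 0.7, 0, 0, 0, 60], [0, 0, 0.7, 0, 0, 0, 60], [0, 0, 0, 0, 0, 0, 60]]]'

```text
time: 10.32
tool_pos: [0.4436, 0.2, 0.0338]
tool_rot: [0.001, 0.819, -0.574, 0.002]
contact_force: [1.5, -6.6, 2.2]
gripper_width: 0.802
grasp_force: 68.8
```

```bash
python3 -c "
from h import *; jig()"
```

```text
t 10.325 jig [85.50427684  0.56447341] z 33.78214199772152 Fjig [ 6.77220403 -0.13950802] 2.1563968732335113 3.0665658166949874
```

servo_tool --moves '[[[0, 0, 0, 0, 0, 0, 72], [0, 0, 0, 0, 0, 0, 78], [0, 0, 0, 0, 0, 0, 85], [0, 0, 0, 0, 0, 0, 85], [0, 0, 0, 0, 0, 0, 85], [0, 0, -10, 0, 0, 0, 85], [0, 0, -25, 0, 0, 0, 85], [0, 0, -30, 0, 0, 0, 85], [0, 0, -30, 0, 0, 0, 85], [0, 0, 0, 0, 0, 0, 85]]]'

```text
time: 11.58
tool_pos: [0.4447, 0.2019, 0.1316]
tool_rot: [-0.003, 0.819, -0.574, 0.002]
contact_force: [0.4, 0.2, 0.6]
gripper_width: 0.995
grasp_force: 0.0
```

Run:
```python
from h import *
jig(); grab('wrist','w4.png')
```

```text
t 11.575 jig [83.95160562  2.05761391] z 131.60898536937455 Fjig [-0.14563491  0.43704418] 0.560080543402826 3.0667968490250836
```

View pics/w4.png

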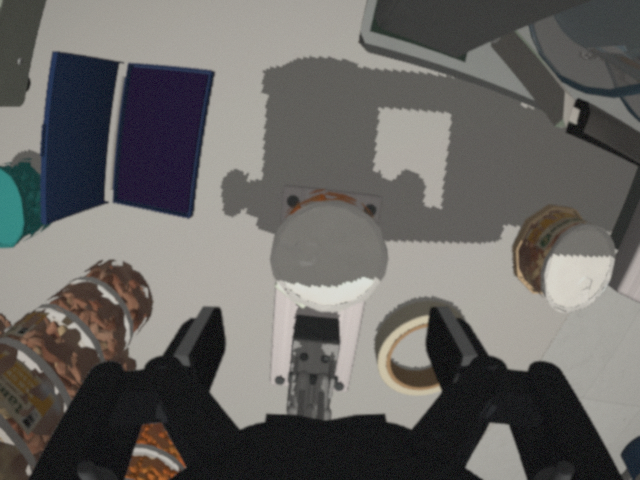

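The wrist view shows the can standing in front of the V at (330,255), and the tape roll undisturbed at (418,350). I'll turn the tool with the fingers closed and nudge the can home from the front.

servo_tool --moves '[[[0, 0, 0, 0, 0, -6, 40], [0, 0, 0, 0, 0, -10, 0], [0, 0, 0, 0, 0, -10, 0], [0, 0, 0, 0, 0, -10, 0], [0, 0, 0, 0, 0, -10, 0], [0, 0, 0, 0, 0, -10, 0], [0, 0, 0, 0, 0, -10, 0], [0, 0, 0, 0, 0, -10, 0], [0, 0, 0, 0, 0, -7.6, 0], [0, 30, 0, 0, 0, 0, 0], [0, 31, 0, 0, 0, 0, 0], [0, 0, 0, 0, 0, 0, 0]]]'

```text
time: 13.12
tool_pos: [0.4561, 0.1406, 0.1263]
tool_rot: [0.0, 0.993, 0.117, -0.001]
contact_force: [0.7, 1.0, -0.3]
gripper_width: 0.002
grasp_force: 0.0
```

```bash
python3 -c "
from h import *; jig()"
```

```text
t 13.125 jig [146.1634255   -1.25096976] z 126.29014778033162 Fjig [-0.82633741  0.96235892] -0.30578394771536804 1.4798805957913952
```

servo_tool --moves '[[[1.3, 0, 25, 0, 0, 0, 0], [0, 0, 30, 0, 0, 0, 0], [0, 0, 25, 0, 0, 0, 0], [0, 0, 5, 0, 0, 0, 0], [0, -3, 0, 0, 0, 0, 0], [0, -3, 0, 0, 0, 0, 0], [0, 0, 0, 0, 0, 0, 0]]]'

```text
time: 14.0
tool_pos: [0.4574, 0.1485, 0.044]
tool_rot: [-0.0, 0.993, 0.118, 0.001]
contact_force: [-0.3, 0.2, -0.2]
gripper_width: -0.001
grasp_force: 0.0
```

```bash
python3 -c "
from h import *; jig()"
```

```text
t 14.0 jig [138.7696647    1.87194438] z 44.03414277171626 Fjig [-0.21633023 -0.25573026] -0.18911697186481133 1.492665388026823
```

servo_tool --moves '[[[-1.5, -2, 0, 0, 0, 0, 0], [0, -1.5, 0, 0, 0, 0, 0], [0, -1, 0, 0, 0, 0, 0], [0, 0, 0, 0, 0, 0, 0]]]'

```text
time: 14.5
tool_pos: [0.4541, 0.1521, 0.0429]
tool_rot: [-0.0, 0.993, 0.118, -0.0]
contact_force: [-0.5, -0.5, -0.6]
gripper_width: 0.001
grasp_force: 0.0
```

```bash
python3 -c "
from h import *; jig()"
```

```text
t 14.5 jig [134.51633418  -0.48187002] z 42.89518617919852 Fjig [ 0.40472698 -0.6362437 ] -0.6301997362993033 1.5016583749777621
```

servo_tool --moves '[[[0, -1, 0, 0, 0, 0, 0], [0, -1, 0, 0, 0, 0, 0], [0, -1, 0, 0, 0, 0, 0], [0, 0, 0, 0, 0, 0, 0]]]'

```text
time: 15.0
tool_pos: [0.4539, 0.1547, 0.0431]
tool_rot: [0.0, 0.993, 0.118, 0.0]
contact_force: [1.1, -2.9, 0.8]
gripper_width: -0.004
grasp_force: 1.5
```

```bash
python3 -c "
from h import *; jig()"
```

```text
t 15.0 jig [131.93366329  -0.13421213] z 43.089130317170486 Fjig [3.12021426 0.38834383] 0.7572741030857677 1.508146682875004
```

servo_tool --moves '[[[0, -1, 0, 0, 0, 0, 0], [0, 0, 0, 0, 0, 0, 0]]]'

```text
time: 15.25
tool_pos: [0.4544, 0.1553, 0.0435]
tool_rot: [0.001, 0.993, 0.118, 0.001]
contact_force: [4.1, -4.8, 1.1]
gripper_width: 0.004
grasp_force: 2.9
```

```bash
python3 -c "
from h import *; jig()"
```

```text
t 15.25 jig [131.50721219   0.50235157] z 43.51760820841381 Fjig [5.60284697 2.90410443] 1.1344817421871762 1.5102606325882695
```

servo_tool --moves '[[[0, 6, 0, 0, 0, 0, 0], [0, 6, -5, 0, 0, 0, 0], [0, 0, -35, 0, 0, 0, 0], [0, 0, -55, 0, 0, 0, 0], [0, 0, -55, 0, 0, 0, 0], [0, 0, -40, 0, 0, 0, 0], [0, 0, -12, 0, 0, 0, 0], [0, -25, 0, 0, 0, 0, 0], [0, -50, 0, 0, 0, 0, 0], [0, -50, 0, 0, 0, 0, 0], [0, -45, 0, 0, 0, 0, 0], [0, -18, 0, 0, 0, 0, 0]]]'

```text
time: 16.75
tool_pos: [0.4105, 0.3283, 0.243]
tool_rot: [0.001, 0.993, 0.119, -0.002]
contact_force: [-0.4, -0.7, 0.2]
gripper_width: -0.002
grasp_force: 0.0
```

Run:
```python
from h import *
jig(); grab('wrist','w5.png'); grab('side','s5.png'); 
a=load('w5.png')['image']; b=load('s5.png')['image'][90:250,200:360]
cv2.imwrite('pics/c5.png',np.hstack([cv2.resize(a,(480,360)),cv2.resize(b,(320,360),interpolation=cv2.INTER_CUBIC)]))
```

```text
t 16.75 jig [-46.9729799   -1.57191636] z 243.04575292141686 Fjig [ 0.61370204 -0.59439268] 0.21550317671126656 1.864502390102196
```

View pics/c5.png

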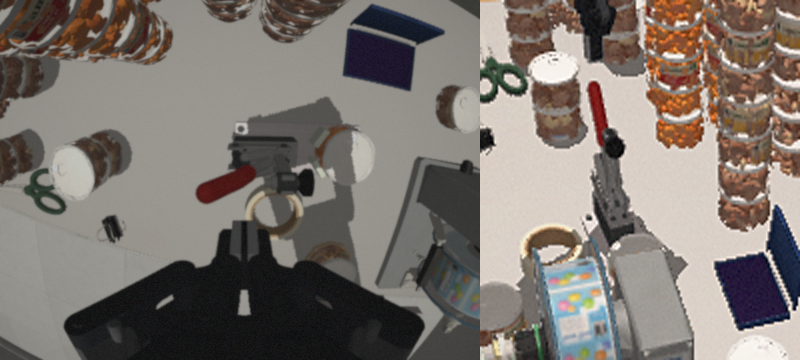

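The wrist half shows the red handle at (225,183) and the pad at (305,180) up, with the can in the V at (345,152). The fingers are above and beside the handle, clear of it. Next I lower and start pushing.

servo_tool --moves '[[[1.5, 2, 28, 0, 0, 0, 0], [0, 0, 25, 0, 0, 0, 0], [0, 0, 6, 0, 0, 0, 0], [0, -6, 6, 0, 0, 0, 0], [0, -6, 6, 0, 0, 0, 0], [0, -5, 6, 0, 0, 0, 0], [0, -5, 7, 0, 0, 0, 0], [0, 0, 0, 0, 0, 0, 0]]]'

```text
time: 17.85
tool_pos: [0.4084, 0.3472, 0.1606]
tool_rot: [0.0, 0.993, 0.118, -0.0]
contact_force: [0.2, -1.0, -0.3]
gripper_width: 0.001
grasp_force: 0.0
```

```bash
python3 -c "
from h import *; jig()"
```

```text
t 17.85 jig [-65.90819368   0.8384094 ] z 160.57351140178923 Fjig [1.02142685 0.00332177] -0.3213536986344512 1.899096901754516
```

servo_tool --moves '[[[0, -4, 6, 0, 0, 0, 0], [0, -4, 6, 0, 0, 0, 0], [0, -3, 6, 0, 0, 0, 0], [0, -2, 6, 0, 0, 0, 0], [0, -1, 6, 0, 0, 0, 0], [0, 0, 4, 0, 0, 0, 0], [0, 0, 0, 0, 0, 0, 0]]]'

```text
time: 18.73
tool_pos: [0.4054, 0.3605, 0.1268]
tool_rot: [-0.0, 0.993, 0.118, -0.0]
contact_force: [-1.0, 0.2, 0.1]
gripper_width: -0.004
grasp_force: 0.3
```

```bash
python3 -c "
from h import *; jig()"
```

```text
t 18.725 jig [-79.55388528   0.99366669] z 126.78313308290915 Fjig [-0.43926206 -0.91097945] 0.05187849565675273 1.9236583693830092
```

servo_tool --moves '[[[0, -1, 5, 0, 0, 0, 0], [0, -1, 5, 0, 0, 0, 0], [0, 0, 5, 0, 0, 0, 0], [0, 0, 0, 0, 0, 0, 0]]]'

```text
time: 19.23
tool_pos: [0.4044, 0.3619, 0.1107]
tool_rot: [0.001, 0.993, 0.118, -0.001]
contact_force: [0.1, 0.1, 0.2]
gripper_width: 0.006
grasp_force: 0.0
```

Run:
```python
from h import *
jig()
t=grab('top','t6.png'); s=grab('side','s6.png')
a=cv2.resize(t['image'][240:340,140:300],(480,300),interpolation=cv2.INTER_CUBIC); b=cv2.resize(s['image'][90:250,200:360],(320,300),interpolation=cv2.INTER_CUBIC)
cv2.imwrite('pics/c6.png',np.hstack([a,b]))
```

```text
t 19.225 jig [-81.04468367   0.41020992] z 110.71765025370729 Fjig [-0.04802485  0.142982  ] 0.2362275212351193 1.927154216545741
```

View pics/c6.png

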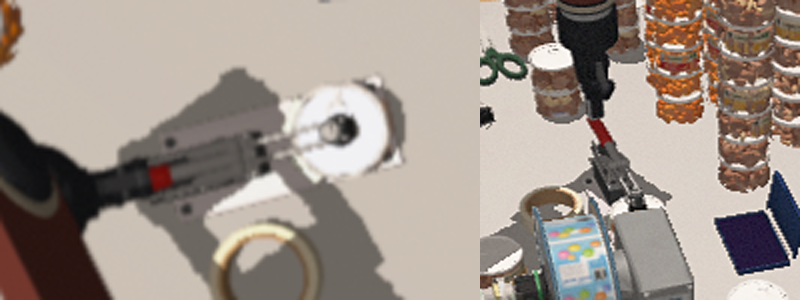

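The top view shows the clamp arm down, with its pad over the lid centre at (340,128). The fingers are on the handle, so I keep pressing down.

servo_tool --moves '[[[0, 0, 4, 0, 0, 0, 0], [0, 0, 4, 0, 0, 0, 0], [0, 0, 2, 0, 0, 0, 0], [0, 0, 0, 0, 0, 0, 0]]]'

```text
time: 19.82
tool_pos: [0.4052, 0.3625, 0.1027]
tool_rot: [0.0, 0.993, 0.118, 0.0]
contact_force: [-1.9, -0.7, 5.1]
gripper_width: -0.002
grasp_force: 2.3
```

```bash
python3 -c "
from h import *; jig()"
```

```text
t 19.825 jig [-81.51837828   1.26139933] z 102.7071676950226 Fjig [ 0.25684908 -1.98323427] 5.066047004867303 1.9271987889502271
```

servo_tool --moves '[[[0, 0, 1.5, 0, 0, 0, 0], [0, 0, 1.5, 0, 0, 0, 0], [0, 0, 0, 0, 0, 0, 0]]]'

```text
time: 20.2
tool_pos: [0.4053, 0.3628, 0.1014]
tool_rot: [-0.0, 0.993, 0.118, 0.0]
contact_force: [-4.7, -3.7, 12.7]
gripper_width: -0.001
grasp_force: 6.1
```

```bash
python3 -c "
from h import *; jig()"
```

```text
t 20.2 jig [-81.71255945   1.47086828] z 101.35756784025669 Fjig [ 2.46565291 -5.4197137 ] 12.748022452899479 1.927245613045231
```

servo_tool --moves '[[[0, 0, 1, 0, 0, 0, 0], [0, 0, 0, 0, 0, 0, 0], [0, 0, -5, 0, 0, 0, 0], [0, 0, -25, 0, 0, 0, 0], [0, 0, -45, 0, 0, 0, 0], [0, 0, -55, 0, 0, 0, 0], [0, 0, -30, 0, 0, 0, 0], [-40, 0, 0, 0, 0, 0, 0], [-55, 0, 0, 0, 0, 0, 0], [-40, 0, 0, 0, 0, 0, 0], [0, 0, 0, 0, 0, 0, 0]]]'

```text
time: 21.58
tool_pos: [0.2721, 0.3305, 0.2576]
tool_rot: [-0.0, 0.993, 0.119, 0.0]
contact_force: [-0.3, -0.1, 0.2]
gripper_width: -0.001
grasp_force: 0.0
```

Run:
```python
from h import *
jig()
t=grab('top','t7.png'); s=grab('side','s7.png')
# red handle, free-end & root: triangulate the free end from both views
for d,n in ((t,'t'),(s,'s')):
    h=cv2.cvtColor(d['image'],cv2.COLOR_BGR2HSV); m=(((h[...,0]<6)|(h[...,0]>174))&(h[...,1]>190)&(h[...,2]>90)).astype(np.uint8)
    k,l,st,c=cv2.connectedComponentsWithStats(m)
    for i in range(1,k):
        if st[i,4]>25: print(n,st[i],c[i])
a=cv2.resize(t['image'][240:340,140:300],(480,300),interpolation=cv2.INTER_CUBIC); b=cv2.resize(s['image'][90:250,200:360],(320,300),interpolation=cv2.INTER_CUBIC)
cv2.imwrite('pics/c7.png',np.hstack([a,b]))
a=np.radians(-76.44);o=np.array([.42305,.28298]);x=np.array([np.cos(a),np.sin(a)])
for X,Z in ((-.108,.081),(-.075,.081),(-.043,.081)): print(X,proj(t,np.r_[o+X*x,Z]),proj(s,np.r_[o+X*x,Z]))
```

```text
t 21.575 jig [ -81.57204992 -135.61429716] z 257.6215547063735 Fjig [ 0.0330021  -0.35034679] 0.17924665403226608 2.0399194366317372
t [395  91  25  17 268] [407.23134328  99.29850746]
t [489 210  13  10 100] [494.93 214.66]
t [165 295  32  14 197] [181.17766497 301.81218274]
s [254 151  12  17  76] [259.42105263 158.34210526]
s [458 236  12   9  58] [464.36206897 240.24137931]
s [367 363  13  16  71] [373.54929577 373.1971831 ]
-0.108 [163.53441125 307.00336177] [254.76951319 152.05603564]
-0.075 [178.52515744 302.91674882] [258.46771226 158.96600127]
-0.043 [193.05420471 298.95599917] [262.15216652 165.85028516]
```

View pics/c7.png

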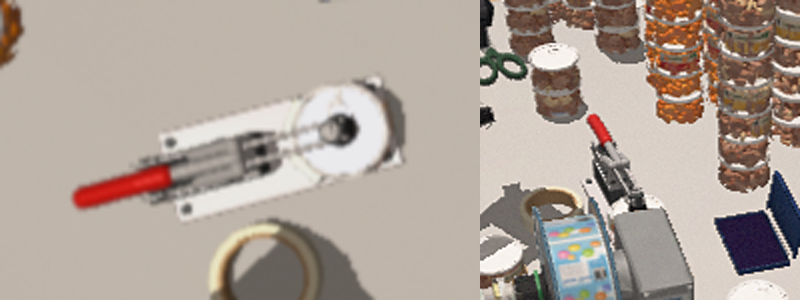

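The handle stays level after release, and its pixels match the locked pose in both views. The pad is on the middle of the lid, and the robot touches nothing.

```bash
python3 -c "
from plant import manip; print(manip.job_done())"
```

```text
the job is handed in; nothing more can be done
None
```

The orange can stands upright on the jig plate, snug against both faces of the V stop. The clamp handle is down and locked with the pad pressing on the lid, and I handed the job in at about 22 s.

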